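# Pin the leaves of a bamboo pot stand together

## Robot

A 6-joint arm with a two-finger parallel gripper is mounted at the origin on the work surface. World frame = base frame: x ahead of the robot, y to its left, z up, the work surface at z = 0. Lengths are in m, angles in degrees, forces in N, time in s.
With the tool pointing down it reaches from about 0.425 to 0.925 m from the base axis. Payload 12.5 kg.
Tool frame: the origin (TCP) lies at the very end of the fingers, on their centre line; the grasp point (between the pads) lies 19 mm behind it; z points along the fingers, y is the line along which they close (so a half turn about z gives the same grasp; the last joint's range is limited). The gripper opens to 85 mm and grips with 20 to 120 N. Pads are 22 mm wide; open, the fingers measure 114 mm over their backs; the gripper's body (76 mm by 85 mm) begins 54 mm behind the grasp point. The pads swing forward as they close: fully open they stand 13 mm farther back than shut.
Start: joints at [67.059, 28.126, 89.318, -0, 62.55, -6.05], TCP at [0.182, 0.598, 0.211] pointing down, gripper open.
Joint ranges: [-177.58, 177.58], [-47.91, 125.51], [2.72, 160], [-65.01, 245.01], [3.68, 167.84], [-153.87, 153.87]. Speed limits (degrees/s): [127.2, 127.2, 159.86, 180, 180, 180].

## Interface

Orientations are given as a 3x3 rotation matrix whose columns are the frame's x, y, z axes.
In Python, from cell import env gives the robot as it stands.
- The arm moves only by the tool move_arm, never from a script. Its argument "steps" is a list that holds one entry, the list of rows, each a list of 7 numbers: the shift along the tool's x, y, z in cm, then the turn, a rotation vector about the tool's x, y, z in degrees, then the closure, from 0 (fully open) to 1 (shut). A call has 1 to 12 rows; each row shifts and turns the commanded pose from where the row before left it, along the tool's axes as they then stand; what a row does not reach is not made up. A row lasts 1/10 s, in which the tool goes at most 50 mm and 8.59 degrees, less where a joint would pass 70% of its speed; a pose out of reach is approached as far as the arm can. A call is refused whole if a number of a shift passes 5 or a number of a turn 8.59, either way. A call with a gripper value outside its range is refused whole. The fingers move at their own pace and stop on an object; the grip force is fixed at half the most. Time passes only in rows, so rows that do not move let the fingers close. It gives the time, the measured TCP pose, the force, the opening and the grip force at its end, in the units of the state.
- env.read_state(): the state, without advancing time (a new reading comes with each control period).
- env.snapshot(name): name is "side" or "top"; returns the picture (400x640x3 uint8, blue, green, red); there is no depth.
- env.camera_model(name): a dict with "vfov" (degrees; the focal length in pixels is half the picture's height over the tangent of half this angle, whatever the lens; pixels are square), "cx", "cy" (the principal point, pixels), "k1" (the pictures are not rectified: a ray, as slopes to the right and down, at radius r is drawn at 1 + k1 r^2 times it, then the intrinsics apply), "origin" and "rotation" of the camera in the world. Camera axes: x right, y down, z forward; pixel columns grow to the right and rows downward; lengths in m; the calibration is good to about 2 mm. A picture is of the moment at which its call begins. camera_model takes no time and is no camera call.
- env.close_job(): hands the job in; it is judged then, once.
The state is a dict: "clock": time; "q": joint angles; "qvel": joint speeds; "joint_efforts": joint torques, N m; "tool_pos": TCP position; "ee_rot": TCP orientation; "wrist_force": force on the tool from outside, world axes, zero at the start; "torque": the same for the moment, N m; "width": finger opening in m; "grasp_force": force on a finger pad.
Only numpy, scipy, OpenCV 4.12 (cv2) and the standard library are available. Lean on these libraries where they do the work, as an engineer would, in place of code of your own. Each camera call takes 0.05 s, during which the arm holds its last target. There are 200 camera calls.

## Task

Put the bamboo pot stand on the sill back together: straighten the long leaf that lies askew on the fixed base, lay the short leaf on top of it, both pointing the same way as the base and squarely over it with the three holes in line. Then take the steel pin from its square stone holder and pass it down through both leaves into the base until its collar rests on the short leaf, and let go. Leave the other things on the sill where they are.

Things in the scene. Friction and masses are not known exactly. Their poses are not given: they have to be found in the camera images.
- base: bottom strip of the bamboo pot stand, fixed to the sill: 180 x 50 mm, 30 mm thick, with a round blind hole 16 mm wide and 26 mm deep in its top, 25 mm from one end. Origin: on the hole's axis, at the strip's underside (sill height); z up; x runs along the strip from the hole towards the far end (strip from x = -25 to +155 mm), y across it
- long_leaf: long loose bamboo leaf, 155 x 50 mm, 15 mm thick, about 85 g, with a 16 mm through hole 25 mm from one end; at the start it lies flat on top of the base, shifted and turned out of line. Origin: on the hole's axis at the leaf's underside; x runs from the hole towards the far end (leaf from x = -25 to +130 mm), y across its width. Dark heat grooves across its top
- long_leaf_mid (a point): middle of the long leaf (its centre of mass, half way up its thickness), 52.5 mm from the hole's axis along the leaf's x
- short_leaf: short loose bamboo leaf, 115 x 50 mm, 15 mm thick, about 65 g, with the same 16 mm through hole 25 mm from one end; at the start it lies flat on the sill. Origin: on the hole's axis at the leaf's underside; x runs from the hole towards the far end (leaf from x = -25 to +90 mm), y across its width
- short_leaf_mid (a point): middle of the short leaf (about its centre of mass, half way up its thickness), 32.5 mm from the hole's axis along the leaf's x
- pin: steel pin standing upright in the holder, about 110 g. Origin: on its axis at the underside of its collar; z runs up along the pin to the head. Shaft 11 mm in diameter and 52 mm long below the collar, its last 10 mm tapering to 5 mm; collar 30 mm in diameter and 4 mm thick; above it a round grip head 24 mm in diameter and 30 mm tall (top 34 mm above the origin). Fully home its collar lies 60 mm above the sill
- holder: grey stone block with a steel band, fixed to the sill, 64 x 64 mm and 60 mm tall, with a 16 mm hole, 56 mm deep, in the middle of its top, in which the pin stands, collar resting on the top. Origin: centre of the underside
- dispenser: empty stainless push dispenser with a chrome press pump, 70 mm diameter, 192 mm tall; origin at the centre of its underside. Bystander
- nail_brush: grey plastic nail brush, 90 x 40 mm, 47 mm tall with its loop handle, bristles down; origin at the centre of its underside. Bystander
- sugar_bowl: white ceramic sugar bowl with lid and two ears, 100 mm diameter (136 mm over the ears, along y), 97 mm tall; origin at the centre of its underside. Bystander
- coaster: round bamboo coaster without a hole, 100 mm diameter, 8 mm thick, lying flat; origin at the centre of its underside. Bystander
- whisk: small flat steel whisk lying flat, about 195 mm long, 60 mm wide, 14 mm high; origin underneath where the handle (95 mm, along -x) meets the wire loops (along +x). Bystander
- mug: white ceramic mug, 80 mm diameter, 92 mm tall, handle at its +y side; origin at the centre of its underside. Bystander

How it is judged (in metres and radians):
At the end, for the whole second after the job is handed in: Long leaf flat on the base, short leaf flat on it (heights within 4 mm), both pointing as the base within 0.15 rad; pin upright within 0.12 rad, its axis within 5 mm of all three hole axes, collar 56 to 64 mm above the sill; all released and at rest (z of long_leaf_mid in the frame of base between 0.0335 and 0.0415 m and angle between the x axis of each of long_leaf, short_leaf and the x axis of base, either way round below 0.15 rad and x of each of long_leaf_mid, short_leaf_mid in the frame of base above 0.015 m and horizontal distance between each of long_leaf, short_leaf and pin below 0.005 m and linear speed of each of long_leaf, short_leaf, pin below 0.02 m/s and z of short_leaf_mid in the frame of base between 0.0485 and 0.0565 m and z of pin in the frame of base between 0.056 and 0.064 m and horizontal distance between pin and base below 0.005 m and angle between pin's own z axis and vertical below 0.12 rad); the robot touches nothing.
It fails at once if a bystander is pushed more than 30 mm from its place (distance of any of dispenser, nail_brush, sugar_bowl, coaster, whisk, mug from where it was at the start of the episode above 0.03 m).
It also fails if it takes over 72 s, if anything falls off the work surface, if the arm or the gripper's body presses on something with over 40 N, if the wrist force passes 120 N, or if a joint passes its speed limit or range.

## Working session

There is one attempt and no reset: what is moved stays moved. The work goes in short steps, Python scripts to look and compute and a tool call to move; the robot and the scene stay as the last step left them, time stands still between calls to the robot, and variables do not carry over. Pictures are saved under pics/ and viewed, at most 10 in all, crops included, and the job is handed in when it is done.

Besides the shell and the picture viewer there is one more tool, called after "Request:" by a JSON object that holds its "fn" and its "kwargs". move_arm: Moves the arm, as the interface text tells. Its arguments: {"type":"object","properties":{"steps":{"type":"array"}},"required":["steps"]}

```bash
mkdir -p pics; ls; python3 - <<'E'
from cell import env
import cv2
for n in("top","side"):
    cv2.imwrite(f"pics/{n}0.png",env.snapshot(n)); print(env.camera_model(n))
s=env.read_state();print(s['clock'],s['tool_pos'],s['ee_rot'],s['width'])
E
```

```text
pics
{'vfov': 45.004754506283646, 'cx': 313.4571787197441, 'cy': 189.5149092747016, 'k1': -0.013901959935761939, 'origin': array([0.47682719, 0.0909915 , 1.20433063]), 'rotation': array([[ 0.01154441, -0.99630092,  0.08515403],
       [-0.99970714, -0.01331124, -0.02021004],
       [ 0.02126878, -0.08489578, -0.99616281]])}
{'vfov': 50.97382776775574, 'cx': 321.66461249668333, 'cy': 204.0000188248855, 'k1': -0.06575594618708754, 'origin': array([ 0.51238155, -0.70672675,  1.01804206]), 'rotation': array([[ 0.99646497, -0.07388204,  0.03998767],
       [-0.08249304, -0.7704971 ,  0.63208315],
       [-0.01588921, -0.63314742, -0.77386813]])}
0.1 [0.1814777  0.59783702 0.21029149] [[-9.56872686e-01  2.90507352e-01 -3.75801210e-04]
 [ 2.90507581e-01  9.56872244e-01 -9.23787797e-04]
 [ 9.12266011e-05 -9.93120411e-04 -9.99999503e-01]] 0.08576051433162693
```

View pics/top0.png

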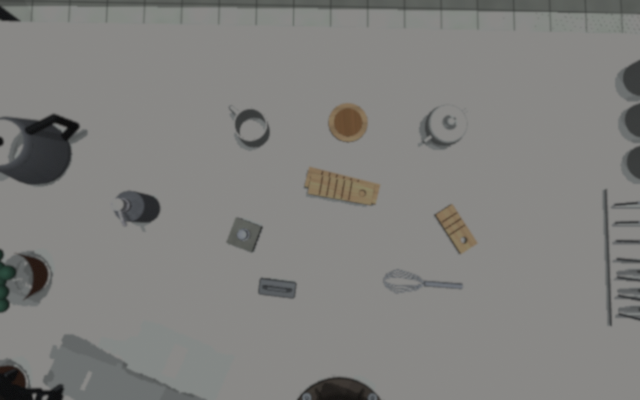

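View pics/side0.png

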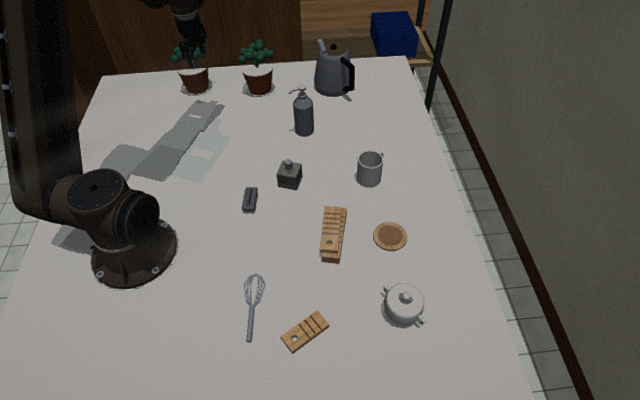

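The top view shows the base and long leaf at (342,186) with the hole at its right end (363,192). The short leaf is at (456,229), the holder and pin at (244,235), and the whisk at (420,283). The side view agrees: stack (333,234), short leaf (305,331), holder (289,175). Next I'll zoom in.

```bash
python3 - <<'E'
import cv2,numpy as np
t=cv2.imread("pics/top0.png");s=cv2.imread("pics/side0.png")
def c(im,x,y,w,h,k): return cv2.resize(im[y:y+h,x:x+w],(w*k,h*k),interpolation=cv2.INTER_CUBIC)
a=c(t,300,160,90,56,4);b=c(t,425,195,60,60,4);d=c(s,310,195,50,75,5);e=c(s,270,300,70,60,5)
out=np.zeros((600,800,3),np.uint8)
out[:224,:360]=a;out[:240,370:610]=b;out[225:600,:250]=d;out[245:545,260:610]=e
f=c(t,222,212,45,45,4);out[:180,615:795]=f
g=c(s,270,150,40,45,4);out[250:430,620:780]=g
cv2.imwrite("pics/crops.png",out)
E
```

```text
(no output)
```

View pics/crops.png

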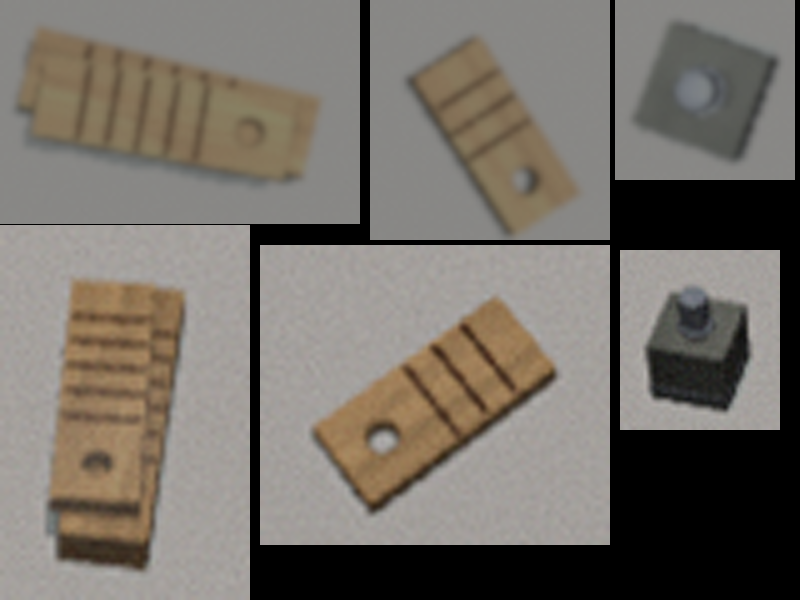

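The crops show the long leaf turned about 5° from the base. The base shows at the upper edge and at the right end, with the leaf hole at crop (250,132). Now I'll measure from contours.

```bash
cat > h.py <<'E'
from cell import env
import cv2,numpy as np
def K(n):
    m=env.camera_model(n); f=200/np.tan(np.radians(m['vfov']/2))
    return m,np.array([[f,0,m['cx']],[0,f,m['cy']],[0,0,1]]),np.array([m['k1'],0,0,0,0.])
def ray(n,p,z):
    """pixels -> world xy on plane z"""
    m,k,d=K(n); p=np.array(p,float).reshape(-1,1,2)
    u=cv2.undistortPoints(p,k,d).reshape(-1,2)
    v=np.c_[u,np.ones(len(u))]@m['rotation'].T
    o=m['origin']; return (o+v*((z-o[2])/v[:,2])[:,None])[:,:2]
def mask(im,k=4):
    b=cv2.resize(im,None,fx=k,fy=k,interpolation=cv2.INTER_CUBIC).astype(int)
    return (((b[...,2]-b[...,0])>25)*255).astype(np.uint8)
def px(c,k=4): return (np.array(c,float).reshape(-1,2)+.5)/k-.5
E
python3 - <<'E'
from h import *
for n,rois in(("top",[(295,155,90,65),(425,195,60,65)]),("side",[(310,195,45,75),(270,300,70,60)])):
    im=cv2.imread(f"pics/{n}0.png")
    for x,y,w,h in rois:
        mk=mask(im[y:y+h,x:x+w]); cs,_=cv2.findContours(mk,cv2.RETR_CCOMP,cv2.CHAIN_APPROX_NONE)
        cs=sorted(cs,key=cv2.contourArea,reverse=True)
        p=px(cv2.approxPolyDP(cs[0],4,True))+[x,y]
        print(n,cv2.contourArea(cs[0]));z=.015 if x in(425,270) else .045
        print(np.c_[p,ray(n,p,z)*1e3].round(1).tolist())
        r=cv2.minAreaRect(cs[0]); q=px(cv2.boxPoints(r))+[x,y]; print("rect",(ray(n,q,z)*1e3).round(1).tolist())
        for c in cs[1:3]:
            if cv2.contourArea(c)>40:
                m=cv2.moments(c);q=px([m['m10']/m['m00'],m['m01']/m['m00']])+[x,y];print("hole",cv2.contourArea(c),q,ray(n,q,z)*1e3)
# holder/pin, top
im=cv2.imread("pics/top0.png");g=im[212:257,222:267].astype(int)
np.set_printoptions(linewidth=250)
print(g.sum(2)[2:44:1,4:42]//3)
E
```

```text
top 27195.5
[[308.9, 167.4, 629.5, 79.2], [304.6, 183.4, 590.5, 89.0], [304.9, 185.6, 585.1, 88.3], [308.1, 187.6, 580.3, 80.4], [308.1, 192.9, 567.6, 80.2], [365.1, 203.6, 543.5, -57.5], [374.9, 202.6, 546.2, -81.1], [378.9, 184.1, 591.1, -90.7], [311.1, 166.9, 630.8, 73.8]]
rect [[570.3, 93.9], [632.2, 79.3], [591.3, -93.1], [529.6, -77.7]]
top 14518.0
[[450.9, 204.4, 546.0, -275.0], [437.1, 212.9, 524.5, -240.4], [435.9, 215.6, 517.6, -237.2], [458.4, 250.6, 432.0, -292.3], [461.4, 252.6, 427.2, -299.7], [473.9, 244.9, 446.5, -331.1], [476.1, 241.6, 454.6, -336.9], [453.6, 206.4, 541.1, -281.8]]
rect [[520.8, -234.8], [548.4, -277.3], [451.8, -339.6], [424.6, -297.1]]
hole 544.5 [[463.07824457 239.60556321]] [[ 459.21257435 -304.35843564]]
side 18028.5
[[324.1, 205.4, 569.5, 82.0], [319.4, 248.6, 543.2, -69.9], [327.6, 250.4, 565.4, -77.7], [327.1, 251.6, 563.6, -81.6], [321.9, 251.1, 549.4, -78.7], [322.6, 260.6, 548.9, -109.2], [324.6, 260.6, 554.3, -109.7], [324.1, 257.4, 553.9, -99.3], [337.4, 259.1, 589.1, -108.2], [335.6, 261.6, 583.6, -115.6], [334.1, 261.1, 579.7, -113.6],
[... 357 characters left out ...]
[580.13426071 -82.30161781]]
hole 128.5 [[329.11008431 241.59614137]] [[572.17113658 -49.14183486]]
side 14920.0
[[317.4, 310.1, 524.2, -237.5], [314.1, 311.1, 515.7, -239.5], [280.4, 335.4, 427.7, -296.8], [281.1, 338.4, 429.3, -304.7], [291.4, 351.6, 453.3, -340.1], [293.9, 351.4, 459.3, -340.0], [328.1, 325.6, 547.8, -281.7], [328.4, 322.9, 549.1, -274.5]]
rect [[424.8, -298.0], [524.7, -231.4], [552.4, -280.3], [453.9, -343.4]]
hole 403.5 [[294.19976249 338.38305452]] [[ 461.51936764 -307.42796692]]
[[135 135 134 ... 134 135 135]
 [134 135 134 ... 135 134 134]
 [134 135 134 ... 134 134 135]
 ...
 [135 135 135 ... 134 135 135]
 [134 134 134 ... 135 134 135]
 [134 134 134 ... 134 135 135]]
```

```bash
python3 - <<'E'
from h import *
im=cv2.imread("pics/top0.png")
x,y,w,h=295,155,90,65
mk=mask(im[y:y+h,x:x+w]); cs,_=cv2.findContours(mk,cv2.RETR_EXTERNAL,cv2.CHAIN_APPROX_NONE)
P=px(max(cs,key=cv2.contourArea))+[x,y]
def fit(a,b,z):
    a,b=np.array(a),np.array(b);d=(b-a)/np.linalg.norm(b-a);v=P-a
    t=v@d; off=abs(v[:,0]*d[1]-v[:,1]*d[0]); L=np.linalg.norm(b-a)
    s=P[(off<1.2)&(t>2)&(t<L-2)]
    vx,vy,cx,cy=cv2.fitLine((ray("top",s,z)*1e3).astype(np.float32),cv2.DIST_HUBER,0,.01,.01).ravel()
    print(len(s),"angle",np.degrees(np.arctan2(vy,vx)).round(2),"pt",cx.round(1),cy.round(1)); return np.array([vx,vy]),np.array([cx,cy])
U=fit((311.1,166.9),(378.9,184.1),.03);L=fit((308.9,167.4),(304.6,183.4),.03);R=fit((378.9,184.1),(374.9,202.6),.03)
Q=fit((308.1,192.9),(365.1,203.6),.045)
def X(a,b): s=np.linalg.solve(np.c_[a[0],-b[0]],b[1]-a[1]);return a[1]+s[0]*a[0]
A,B=X(U,L),X(U,R);print("corners",A,B,np.linalg.norm(A-B))
u=(A-B)/np.linalg.norm(A-B);n=np.array([u[1],-u[0]]);n*=-np.sign(n[0])
c=(A+B)/2+25*n;print("base centre",c,"hole(-y end)",c-65*u,"hole(+y)",c+65*u,np.degrees(np.arctan2(u[1],u[0])))
# holder
for nme,(x,y,w,h) in(("top",(215,205,60,60)),("side",(268,148,45,50))):
    s=cv2.imread(f"pics/{nme}0.png")[y:y+h,x:x+w]
    b=cv2.resize(s,None,fx=4,fy=4,interpolation=cv2.INTER_CUBIC)
    g=cv2.cvtColor(b,cv2.COLOR_BGR2GRAY); bg=np.median(g)
    d=((g<bg-20)*255).astype(np.uint8); cs,_=cv2.findContours(d,cv2.RETR_EXTERNAL,cv2.CHAIN_APPROX_NONE);c=max(cs,key=cv2.contourArea)
    q=px(cv2.approxPolyDP(c,6,True))+[x,y];print(nme,bg,np.c_[q,ray(nme,q,.06)*1e3].round(1).tolist())
    r=px(cv2.boxPoints(cv2.minAreaRect(c)))+[x,y];rw=ray(nme,r,.06)*1e3;print("rect",rw.round(1).tolist(),rw.mean(0))
    hull=np.zeros_like(d);cv2.drawContours(hull,[c],-1,255,-1);hull=cv2.erode(hull,np.ones((17,17)))
    bl=((b[...,0].astype(int)-b[...,2]>8)&((hull>0)|(nme=="side"))).astype(np.uint8)*255
    if 1:
        cs,_=cv2.findContours(bl,cv2.RETR_EXTERNAL,cv2.CHAIN_APPROX_NONE)
        c=max(cs,key=cv2.contourArea);(cx,cy),rr=cv2.minEnclosingCircle(c);M=px([cx,cy])+[x,y];print("head",M,rr/4,cv2.boundingRect(c),ray(nme,M,.094)*1e3,ray(nme,M,.06)*1e3)
E
```

```text
256 angle 76.77 pt 612.5 -9.8
49 angle -13.91 pt 611.7 83.9
58 angle -13.55 pt 569.5 -89.1
213 angle 80.33 pt 556.3 15.4
corners [633.3024   78.55744] [592.5789  -94.70557] 177.98447
base centre [588.6039    -2.353969] hole(-y end) [573.7316   -65.629684] hole(+y) [603.47614  60.92175] 76.773346
top 135.0 [[236.1, 217.1, 506.8, 249.6], [226.1, 241.9, 448.4, 271.6], [252.6, 251.9, 425.8, 208.9], [262.6, 226.6, 485.2, 186.7]]
rect [[446.5, 273.6], [510.8, 251.0], [486.6, 184.7], [422.5, 207.6]] [466.6102551  229.22862052]
head [[241.75 234.  ]] 5.065224647521973 (90, 98, 30, 40) [[467.56440523 231.12427738]] [[467.28076466 235.4153547 ]]
side 160.0 [[282.1, 160.1, 449.5, 271.0], [275.6, 173.6, 427.8, 212.7], [276.6, 184.9, 430.3, 164.7], [278.1, 187.1, 434.7, 155.0], [296.1, 190.1, 489.1, 137.5], [302.6, 175.9, 512.0, 194.7], [301.6, 163.9, 511.6, 247.6], [288.6, 158.6, 470.8, 275.7]]
rect [[415.0, 166.4], [448.9, 289.2], [527.0, 241.2], [489.3, 123.5]] [470.03695116 205.07786709]
head [[287.875 161.625]] 3.0414063930511475 (69, 46, 25, 20) [[469.49970172 227.84077863]] [[467.92186989 262.22806183]]
```

```bash
cat >> h.py <<'E'
from scipy.spatial.transform import Rotation as Ro
import math
def plan(x,y,z,yaw,g,n=None):
    """rows to TCP x,y,z (mm), tool y axis at world angle yaw (deg, mod 180), tool down"""
    s=env.read_state();p=np.array(s['tool_pos'])*1e3;R=Ro.from_matrix(s['ee_rot'])
    best=None
    for a in(yaw,yaw+180):
        a=math.radians(a);c,sn=math.cos(a),math.sin(a)
        T=Ro.from_matrix(np.array([[-sn,c,0],[c,sn,0],[0,0,-1]]).T.T)
        rv=(R.inv()*T).as_rotvec(degrees=True)
        if best is None or np.linalg.norm(rv)<np.linalg.norm(best):best=rv
    d=np.array([x,y,z])-p
    n=n or max(math.ceil(np.linalg.norm(d)/48),math.ceil(np.linalg.norm(best)/8.4),1)
    print("t",round(s['clock'],2),"pos",p.round(1),"d",d.round(1),"rot",best.round(1),"w",round(s['width']*1e3,1),"F",np.round(s['wrist_force'],1),"n",n)
    rows=[]
    for i in range(n):
        Ri=R*Ro.from_rotvec(best*i/n,degrees=True)
        rows.append([*np.round(Ri.inv().apply(d/n)/10,2).tolist(),*np.round(best/n,1).tolist(),g])
    print(rows)
E
sed -i 's/Ro.from_matrix(np.array(\(.*\)).T.T)/Ro.from_matrix(np.array(\1).reshape(3,3))/' h.py
python3 - <<'E'
from h import *
# columns: x=(sn,-c?)  check right-handedness
plan(580,1.7,110,-9.7,0)
E
```

```text
t 0.1 pos [181.5 597.8 210.3] d [ 398.5 -596.1 -100.3] rot [-0.1  0.  82.8] w 85.8 F [-0.2  0.2 -0.7] n 16
[[-3.47, -2.84, 0.63, -0.0, 0.0, 5.2, 0], [-3.71, -2.52, 0.63, -0.0, 0.0, 5.2, 0], [-3.92, -2.17, 0.63, -0.0, 0.0, 5.2, 0], [-4.1, -1.81, 0.63, -0.0, 0.0, 5.2, 0], [-4.25, -1.43, 0.63, -0.0, 0.0, 5.2, 0], [-4.36, -1.04, 0.63, -0.0, 0.0, 5.2, 0], [-4.43, -0.65, 0.63, -0.0, 0.0, 5.2, 0], [-4.48, -0.24, 0.63, -0.0, 0.0, 5.2, 0], [-4.48, 0.16, 0.63, -0.0, 0.0, 5.2, 0], [-4.45, 0.56, 0.63, -0.0, 0.0, 5.2, 0], [-4.38, 0.96, 0.63, -0.0, 0.0, 5.2, 0], [-4.27, 1.35, 0.63, -0.0, 0.0, 5.2, 0], [-4.13, 1.73, 0.63, -0.0, 0.0, 5.2, 0], [-3.96, 2.1, 0.63, -0.0, 0.0, 5.2, 0], [-3.75, 2.45, 0.63, -0.0, 0.0, 5.2, 0], [-3.52, 2.78, 0.63, -0.0, 0.0, 5.2, 0]]
```

Request:
{"fn": "move_arm", "kwargs": {"steps": [[[-3.5,-2.8,0.6,0,0,5.2,0],[-3.7,-2.5,0.6,0,0,5.2,0],[-3.9,-2.2,0.6,0,0,5.2,0],[-4.1,-1.8,0.6,0,0,5.2,0],[-4.25,-1.4,0.6,0,0,5.2,0],[-4.35,-1.0,0.6,0,0,5.2,0],[-4.4,-0.6,0.6,0,0,5.2,0],[-4.5,-0.2,0.6,0,0,5.2,0],[-4.5,0.2,0.6,0,0,5.2,0],[-4.5,0.6,0.6,0,0,5.2,0],[-4.4,1.0,0.6,0,0,5.2,0],[-4.3,1.4,0.6,0,0,5.2,0]]]}}

```text
clock: 1.3
tool_pos: [0.4833, 0.1497, 0.1385]
ee_rot: [[-0.182, 0.983, -0.0], [0.983, 0.182, 0.0], [0.0, -0.0, -1.0]]
wrist_force: [0.1, 1.1, 0.3]
width: 0.0852
grasp_force: 0.0
```

```bash
python3 -c "
from h import *
plan(580,1.7,110,-9.7,0)"
```

```text
t 1.3 pos [483.3 149.7 138.5] d [  96.7 -148.   -28.5] rot [-0.  -0.  20.2] w 85.2 F [0.1 1.1 0.3] n 4
[[-4.08, 1.7, 0.71, -0.0, -0.0, 5.0, 0], [-3.91, 2.05, 0.71, -0.0, -0.0, 5.0, 0], [-3.72, 2.39, 0.71, -0.0, -0.0, 5.0, 0], [-3.49, 2.71, 0.71, -0.0, -0.0, 5.0, 0]]
```

Request:
{"fn": "move_arm", "kwargs": {"steps": [[[-4.1,1.7,0.7,0,0,5,0],[-3.9,2.05,0.7,0,0,5,0],[-3.7,2.4,0.7,0,0,5,0],[-3.5,2.7,0.7,0,0,5.1,0],[0,0,2,0,0,0,0.1],[0,0,2,0,0,0,0.1],[0,0,0,0,0,0,0.1],[0,0,0,0,0,0,0.1]]]}}

```text
clock: 2.1
tool_pos: [0.5799, 0.004, 0.0708]
ee_rot: [[0.163, 0.987, -0.001], [0.987, -0.163, 0.0], [0.0, -0.001, -1.0]]
wrist_force: [-0.3, 0.6, 0.2]
width: 0.0769
grasp_force: 0.0
```

```bash
python3 -c "
from h import *
plan(580,1.7,29,-9.7,0)
cv2.imwrite('pics/a.png',cv2.resize(env.snapshot('side')[150:275,280:400],None,fx=5,fy=5,interpolation=cv2.INTER_CUBIC)[:600])"
```

```text
t 2.1 pos [579.9   4.   70.8] d [  0.1  -2.3 -41.8] rot [-0.  -0.   0.3] w 76.9 F [-0.3  0.6  0.2] n 1
[[-0.23, 0.05, 4.18, -0.0, -0.0, 0.3, 0]]
```

View pics/a.png

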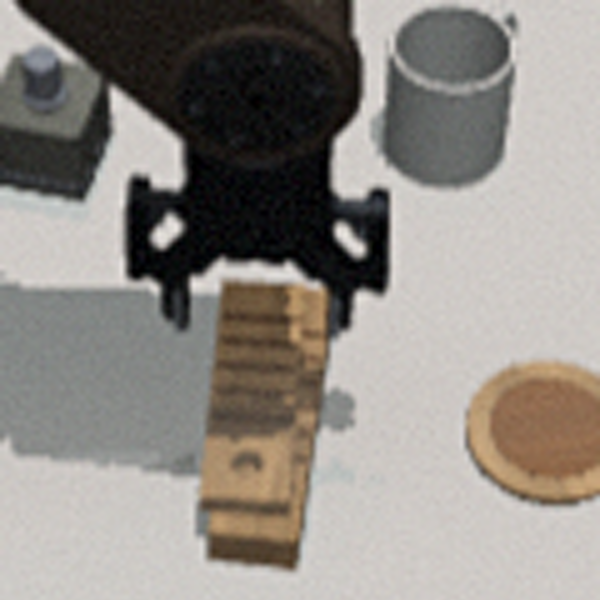

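The gripper straddles the stack squarely, with the leaf edges between the fingers. I'll descend and close.

Request:
{"fn": "move_arm", "kwargs": {"steps": [[[-0.2,0,2,0,0,0.3,0.1],[0,0,2.1,0,0,0,0.1],[0,0,0,0,0,0,0.2],[0,0,0,0,0,0,0.5],[0,0,0,0,0,0,0.7],[0,0,0,0,0,0,0.8],[0,0,0,0,0,0,0.8],[0,0,0,0,0,0,0.8]]]}}

```text
clock: 2.95
tool_pos: [0.5798, 0.0019, 0.0302]
ee_rot: [[0.168, 0.986, 0.001], [0.986, -0.168, 0.0], [0.0, 0.001, -1.0]]
wrist_force: [0.2, 0.1, 0.3]
width: 0.0173
grasp_force: 0.0
```

```bash
python3 -c "
from h import *
s=env.read_state();print(s['width'],s['grasp_force'],s['wrist_force'])
a=cv2.resize(env.snapshot('side')[150:270,280:400],None,fx=4,fy=4,interpolation=cv2.INTER_CUBIC)
b=cv2.resize(env.snapshot('top')[140:240,300:380],None,fx=4,fy=4,interpolation=cv2.INTER_CUBIC)
o=np.zeros((480,800,3),np.uint8);o[:,:480]=a;o[:400,480:]=b
cv2.imwrite('pics/b.png',o)"
```

```text
0.017314639212581567 0.0 [0.22336913 0.09396003 0.3447162 ]
```

View pics/b.png

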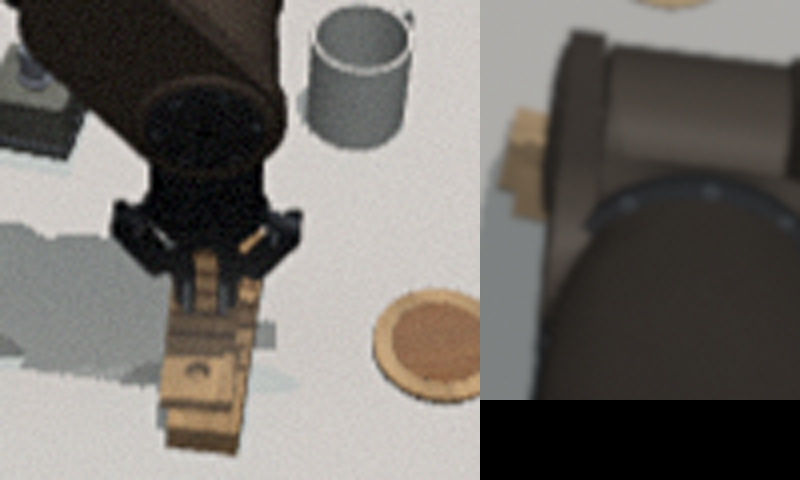

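The fingers closed to 17 mm above the leaf without touching it, with tips at side pixels (326,226) and (336,227). I'll work out the real tip height.

```bash
python3 -c "
from h import *
for z in(.02,.03,.04,.045,.05,.06): print(z,ray('side',[[326.5,226],[336,227.5]],z)*1e3//.1/10)"
```

```text
0.02 [[571.2  23.6]
 [598.5  15.5]]
0.03 [[570.6  16.2]
 [597.6   8.2]]
0.04 [[570.    8.9]
 [596.8   1. ]]
0.045 [[569.7   5.3]
 [596.3  -2.6]]
0.05 [[569.4   1.6]
 [595.9  -6.2]]
0.06 [[568.8  -5.7]
 [595.  -13.5]]
```

Request:
{"fn": "move_arm", "kwargs": {"steps": [[[0,0,0.4,0,0,0,0.8],[0,0,0.4,0,0,0,0.8],[0,0,0,0,0,0,0.8]]]}}

```text
clock: 3.35
tool_pos: [0.58, 0.0019, 0.0246]
ee_rot: [[0.168, 0.986, 0.002], [0.986, -0.168, -0.0], [0.0, 0.002, -1.0]]
wrist_force: [-10.4, 1.4, 39.2]
width: 0.0172
grasp_force: 19.6
```

Request:
{"fn": "move_arm", "kwargs": {"steps": [[[0,0,0.15,0,0,0,0.8],[0,0,0,0,0,0,0.8]]]}}

```text
clock: 3.55
tool_pos: [0.5801, 0.0019, 0.0245]
ee_rot: [[0.168, 0.986, 0.003], [0.986, -0.168, -0.0], [0.0, 0.003, -1.0]]
wrist_force: [-16.2, 0.4, 56.2]
width: 0.0171
grasp_force: 27.9
```

Request:
{"fn": "move_arm", "kwargs": {"steps": [[[0,0,0.15,0,0,0,0.8],[0,0,0,0,0,0,0.8]]]}}

```text
clock: 3.75
tool_pos: [0.5802, 0.0019, 0.0244]
ee_rot: [[0.168, 0.986, 0.004], [0.986, -0.168, -0.001], [0.0, 0.004, -1.0]]
wrist_force: [-21.3, 1.6, 74.1]
width: 0.0168
grasp_force: 36.5
```

Contact at a reading of z = 0.0246 with the leaf top at 0.045 means the real fingertips are about 20 mm above the reported TCP. I'll correct for that: back off, open, then go deeper.

Request:
{"fn": "move_arm", "kwargs": {"steps": [[[0,0,-1.5,0,0,0,0.8],[0,0,-2.0,0,0,0,0.1],[0,0,0,0,0,0,0.1],[0,0,0,0,0,0,0.1],[0,0,0,0,0,0,0.1],[0,0,0,0,0,0,0.1],[0,0,0,0,0,0,0.1]]]}}

```text
clock: 4.45
tool_pos: [0.5794, 0.002, 0.0531]
ee_rot: [[0.168, 0.986, -0.001], [0.986, -0.168, 0.0], [0.0, -0.001, -1.0]]
wrist_force: [-0.1, 0.6, 0.3]
width: 0.077
grasp_force: 0.0
```

```bash
python3 -c "
from h import *
plan(580,1.7,10,-9.7,.1)"
```

```text
t 4.45 pos [579.4   2.   53.1] d [  0.6  -0.3 -43.1] rot [-0.1 -0.   0. ] w 77.0 F [-0.1  0.6  0.3] n 1
[[-0.01, 0.07, 4.31, -0.1, -0.0, 0.0, 0.1]]
```

Request:
{"fn": "move_arm", "kwargs": {"steps": [[[0,0,2.1,0,0,0,0.1],[0,0,2.2,0,0,0,0.1],[0,0,0,0,0,0,0.1],[0,0,0,0,0,0,0.3],[0,0,0,0,0,0,0.5],[0,0,0,0,0,0,0.6],[0,0,0,0,0,0,0.6],[0,0,0,0,0,0,0.6]]]}}

```text
clock: 5.25
tool_pos: [0.5803, 0.0019, 0.012]
ee_rot: [[0.168, 0.986, 0.002], [0.986, -0.168, -0.0], [0.0, 0.002, -1.0]]
wrist_force: [-0.9, -0.2, 7.6]
width: 0.0481
grasp_force: 62.7
```

Request:
{"fn": "move_arm", "kwargs": {"steps": [[[0,0,-0.5,0,0,0,0.6],[0,0,-1.5,0,0,0,0.6],[0,0,-2,0,0,0,0.6],[0,0,0,0,0,0,0.6],[0,0,0,0,0,0,0.6]]]}}

```text
clock: 5.75
tool_pos: [0.5797, 0.0019, 0.051]
ee_rot: [[0.168, 0.986, 0.001], [0.986, -0.168, -0.0], [0.0, 0.001, -1.0]]
wrist_force: [0.0, -0.1, -1.0]
width: 0.0481
grasp_force: 62.0
```

```bash
python3 -c "
from h import *
s=env.read_state();print(s['width'],s['wrist_force'])
im=env.snapshot('side');cv2.imwrite('pics/c0.png',im)
a=cv2.resize(im[190:270,300:370],None,fx=7,fy=7,interpolation=cv2.INTER_CUBIC)
cv2.imwrite('pics/c.png',a)"
```

```text
0.0480739211774388 [ 0.03791706 -0.11198813 -0.96936268]
```

View pics/c.png

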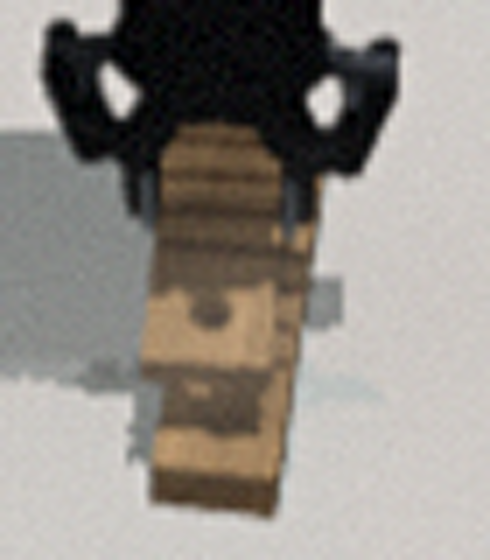

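```bash
python3 -c "
from h import *
print(ray('side',[329.5,233.8],.084)*1e3)
m,k,d=K('side');R=m['rotation'].T
def pr(p): return cv2.projectPoints(np.array([p]),cv2.Rodrigues(R)[0],-R@m['origin'],k,d)[0].ravel()
print(pr([.5737,-.0656,.03]),pr([.571,-.05,.084]))
g=cv2.cvtColor(cv2.imread('pics/c0.png'),cv2.COLOR_BGR2GRAY)
np.set_printoptions(linewidth=200);print(g[240:262,320:344])
"
```

```text
[[573.2189408 -50.1723552]]
[330.21570781 249.43666617] [328.68139487 233.81105395]
[[145 152 155 146 151 151 151 152 156 156 150 157 158 162 160 148 145 145 137 123 122 127 115 191]
 [123 121 125 133 131 128 131 130 134 142 139 148 147 153 147 144 151 156 131 105 100 110 121 188]
 [ 95  89  85  95  93  92  97  97 107 104 105 119 122 122 106 113 123 124 111 103 103 107 146 193]
 [ 95  85  90  92  89  91  91  92  91  90  88  85  84  92  88  86  90  89  93 120 128 114 158 189]
 [115 108 100  95  91  89 107 106 104  96  94  95  88  83  88  90  85  86  96 121 130 107 168 192]
 [134 125 121 102  87  91 102 127 129 125  95  93  98  89  82  89  88  86 113 127 128 102 183 195]
 [127 129 131 103  93  91  90 108 109 113  90  86  87  84  83  83  85 108 122 130 132 110 186 200]
 [130 133 126  95  85  91  90  84  83  85  84  82  89  77  83  80  84 118 127 130 129 114 188 194]
 [125 129 126  96  89  90  88  79  79  83  83  84  75  78  78  78  78 105 127 128 122 118 195 199]
 [124 127 118  84  83  80  84  79  79  73  74  79  68  75  71  75  78 104 121 124 118 141 196 199]
 [133 127 106  85  82  84 
[... 462 characters left out ...]
3 200]
 [137 130 146 157 154 149 149 141 147 140 140 133 136 142 139 141 138 134 141 125 108 188 207 207]
 [181 136 114 128 130 131 128 132 138 144 137 133 142 137 138 138 136 138 144 121 146 187 201 203]
 [208 122  79  82  83  94  92  97 101 104 108 108 108 113 128 133 126 130 143 111 155 194 204 202]
 [209 134  73  70  75  69  72  73  67  65  73  69  77  78  86  89  93  93 104  81 171 204 202 204]
 [207 127  75  68  70  73  68  66  66  63  66  66  64  67  63  65  72  67  65  86 190 208 204 204]
 [204 122  71  64  64  63  60  61  68  67  67  67  71  61  69  61  70  71  66  90 187 208 204 207]
 [209 144  95  91  73  62  65  69  66  68  65  66  60  67  62  66  73  69  70  97 190 204 203 201]]
```

Request:
{"fn": "move_arm", "kwargs": {"steps": [[[3,0,-1.5,0,0,0,0.6],[4,0,-1.5,0,0,0,0.6],[4,0,0,0,0,0,0.6],[0,0,0,0,0,0,0.6],[0,0,0,0,0,0,0.6]]]}}

```text
clock: 6.3
tool_pos: [0.5976, 0.111, 0.0798]
ee_rot: [[0.167, 0.986, -0.002], [0.986, -0.167, -0.0], [-0.0, -0.001, -1.0]]
wrist_force: [0.5, -1.3, -1.7]
width: 0.0483
grasp_force: 62.0
```

```bash
python3 -c "
from h import *
s=env.read_state();print(s['width'],s['tool_pos'])
im=env.snapshot('side');cv2.imwrite('pics/d0.png',im);t=env.snapshot('top');cv2.imwrite('pics/d1.png',t)
o=np.zeros((490,800,3),np.uint8)
o[:,:400]=cv2.resize(im[205:275,310:367],(400,490),interpolation=cv2.INTER_CUBIC)
o[:480,400:]=cv2.resize(t[160:220,340:390],(400,480),interpolation=cv2.INTER_CUBIC)
cv2.imwrite('pics/d.png',o)"
```

```text
0.04826904524079358 [0.59760704 0.11104709 0.07975277]
```

View pics/d.png

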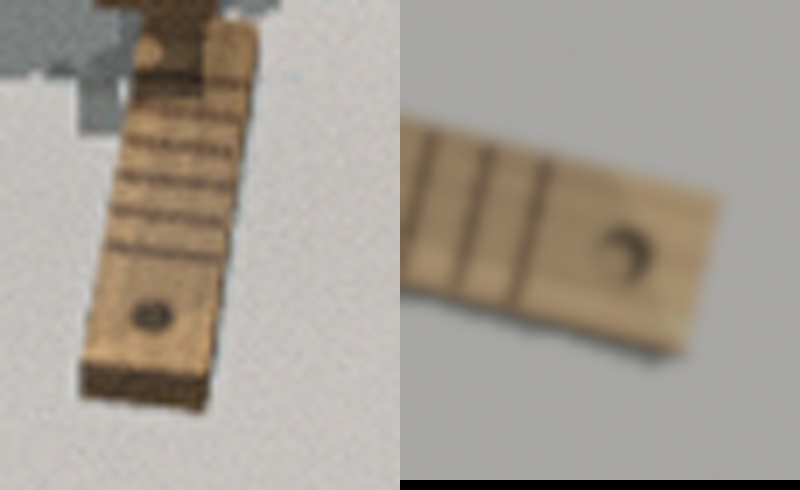

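The base hole shows at its −y end: side pixel about (331.2,249.6), top about (367.7,191.4). I'll refine it with line fits and also find the hole of the leaf in hand.

```bash
python3 - <<'E'
from h import *
print("hole",ray('side',[331.2,249.6],.03)*1e3,ray('top',[367.7,191.4],.03)*1e3)
for n,f,(x,y,w,h) in(("top","d1",(340,160,50,60)),("side","d0",(310,222,50,48))):
    im=cv2.imread(f"pics/{f}.png")[y:y+h,x:x+w]
    mk=mask(im);c=max(cv2.findContours(mk,cv2.RETR_EXTERNAL,cv2.CHAIN_APPROX_NONE)[0],key=cv2.contourArea)
    p=px(cv2.approxPolyDP(c,4,True))+[x,y];print(n,np.c_[p,ray(n,p,.03)*1e3].round(1).tolist())
    g=cv2.resize(im,None,fx=4,fy=4,interpolation=cv2.INTER_CUBIC).min(2).astype(int)
    hx,hy=((367.7,191.4) if n=="top" else (331.2,249.6)); 
    yy,xx=np.mgrid[:g.shape[0],:g.shape[1]];q=px(np.c_[xx.ravel(),yy.ravel()])+[x,y]
    r=np.hypot(q[:,0]-hx,q[:,1]-hy).reshape(g.shape); ring=np.median(g[(r>4.5)&(r<6)])
    wgt=np.clip(ring-12-g,0,None)*(r<4.5); m=(wgt>0)
    cen=[(q[:,0].reshape(g.shape)*m).sum()/m.sum(),(q[:,1].reshape(g.shape)*m).sum()/m.sum()]
    print(n,"dark centroid",cen,m.sum()/16,ray(n,cen,.03)*1e3)
E
```

```text
hole [[576.38759076 -66.39662179]] [[574.35548154 -65.65132539]]
top [[339.6, 174.1, 615.9, 3.4], [339.6, 195.1, 564.3, 3.1], [372.6, 203.4, 545.2, -77.8], [375.1, 202.9, 546.5, -83.9], [379.6, 184.9, 590.8, -94.9], [378.6, 183.6, 593.8, -92.5]]
top dark centroid [np.float64(368.1883802816901), np.float64(190.87103873239437)] 35.5 [[575.67038142 -66.84753801]]
side [[327.1, 221.6, 573.9, 32.0], [321.1, 254.6, 547.0, -80.3], [321.6, 260.9, 546.7, -100.5], [337.9, 263.1, 590.3, -111.8], [344.4, 221.6, 624.4, 27.2]]
side dark centroid [np.float64(331.22727272727275), np.float64(249.62405303030303)] 33.0 [[576.45576714 -66.48324747]]
```

```bash
python3 -c "
from h import *
plan(587.3,-14.8,28,-13.2,.6)"
```

```text
t 6.4 pos [597.7 109.7  80. ] d [ -10.4 -124.5  -52. ] rot [-0.1  0.   3.5] w 48.4 F [-0.1 -0.1 -0.5] n 3
[[-4.15, 0.36, 1.73, -0.0, 0.0, 1.2, 0.6], [-4.14, 0.44, 1.73, -0.0, 0.0, 1.2, 0.6], [-4.13, 0.53, 1.73, -0.0, 0.0, 1.2, 0.6]]
```

Request:
{"fn": "move_arm", "kwargs": {"steps": [[[-4.15,0.35,1.0,0,0,1.2,0.6],[-4.15,0.45,1.5,0,0,1.2,0.6],[-4.15,0.5,1.7,0,0,1.1,0.6],[0,0,1,0,0,0,0.6],[0,0,0,0,0,0,0.6],[0,0,0,0,0,0,0.6]]]}}

```text
clock: 7.0
tool_pos: [0.5874, -0.0144, 0.0288]
ee_rot: [[0.229, 0.974, -0.0], [0.974, -0.229, 0.0], [0.0, -0.0, -1.0]]
wrist_force: [-0.2, 0.0, -0.5]
width: 0.0481
grasp_force: 62.0
```

```bash
python3 -c "
from h import *
plan(587.3,-14.8,12,-13.2,.6)"
```

```text
t 7.0 pos [587.4 -14.4  28.8] d [ -0.1  -0.4 -16.8] rot [-0. -0. -0.] w 48.1 F [-0.2  0.  -0.5] n 1
[[-0.04, 0.0, 1.68, -0.0, -0.0, -0.0, 0.6]]
```

Request:
{"fn": "move_arm", "kwargs": {"steps": [[[0,0,1,0,0,0,0.6],[0,0,0.65,0,0,0,0.6],[0,0,0,0,0,0,0.6],[0,0,0,0,0,0,0.25],[0,0,0,0,0,0,0.25],[0,0,0,0,0,0,0.25],[0,0,0,0,0,0,0.2],[0,0,-2,0,0,0,0.1],[0,0,-4,0,0,0,0.1],[0,0,-4,0,0,0,0.1]]]}}

```text
clock: 8.0
tool_pos: [0.587, -0.0143, 0.1129]
ee_rot: [[0.228, 0.974, -0.002], [0.974, -0.228, 0.0], [-0.0, -0.002, -1.0]]
wrist_force: [0.5, 0.0, -0.3]
width: 0.0763
grasp_force: 0.0
```

```bash
python3 -c "
from h import *
plan(486.5,-287.5,40,32.8-90,.1)"
```

```text
t 8.0 pos [587.  -14.3 112.9] d [-100.5 -273.2  -72.9] rot [-0.1  0.  44. ] w 76.3 F [ 0.5  0.  -0.3] n 7
[[-4.13, -0.51, 1.04, -0.0, 0.0, 6.3, 0.1], [-4.16, -0.05, 1.04, -0.0, 0.0, 6.3, 0.1], [-4.14, 0.4, 1.04, -0.0, 0.0, 6.3, 0.1], [-4.07, 0.86, 1.04, -0.0, 0.0, 6.3, 0.1], [-3.95, 1.3, 1.04, -0.0, 0.0, 6.3, 0.1], [-3.79, 1.72, 1.04, -0.0, 0.0, 6.3, 0.1], [-3.57, 2.12, 1.04, -0.0, 0.0, 6.3, 0.1]]
```

Request:
{"fn": "move_arm", "kwargs": {"steps": [[[-4.15,-0.5,0.5,0,0,6.3,0.1],[-4.15,-0.05,1.1,0,0,6.3,0.1],[-4.15,0.4,1.1,0,0,6.3,0.1],[-4.1,0.85,1.1,0,0,6.3,0.1],[-3.95,1.3,1.1,0,0,6.3,0.1],[-3.8,1.7,1.1,0,0,6.3,0.1],[-3.55,2.1,1.1,0,0,6.2,0.1],[0,0,0,0,0,0,0.1],[0,0,0,0,0,0,0.1]]]}}

```text
clock: 8.9
tool_pos: [0.4859, -0.2882, 0.041]
ee_rot: [[0.841, 0.541, -0.0], [0.541, -0.841, 0.001], [-0.0, -0.001, -1.0]]
wrist_force: [0.2, 0.2, 0.3]
width: 0.0768
grasp_force: 0.0
```

```bash
python3 -c "
from h import *
plan(486.5,-287.5,-18,32.8-90,.1)
t=env.snapshot('top');cv2.imwrite('pics/e1.png',t)
im=t[150:220,295:390];x,y=295,150
mk=mask(im);c=max(cv2.findContours(mk,cv2.RETR_EXTERNAL,cv2.CHAIN_APPROX_NONE)[0],key=cv2.contourArea)
p=px(cv2.approxPolyDP(c,5,True))+[x,y];print(np.c_[p,ray('top',p,.045)*1e3].round(1).tolist())
o=np.zeros((600,800,3),np.uint8);o[:560,:760]=cv2.resize(im,None,fx=8,fy=8,interpolation=cv2.INTER_CUBIC)
cv2.imwrite('pics/e.png',o)"
```

```text
t 8.9 pos [ 485.9 -288.2   41. ] d [  0.6   0.7 -59. ] rot [-0.   0.  -0.1] w 76.8 F [0.2 0.2 0.3] n 2
[[0.05, -0.01, 2.95, -0.0, 0.0, -0.0, 0.1], [0.05, -0.01, 2.95, -0.0, 0.0, -0.0, 0.1]]
[[308.6, 167.4, 629.5, 79.8], [304.4, 183.4, 590.5, 89.6], [305.4, 186.4, 583.3, 87.0], [372.1, 202.9, 545.5, -74.4], [375.9, 201.9, 548.0, -83.5], [379.9, 182.6, 594.8, -93.2], [320.9, 167.9, 628.7, 50.1]]
```

View pics/e.png

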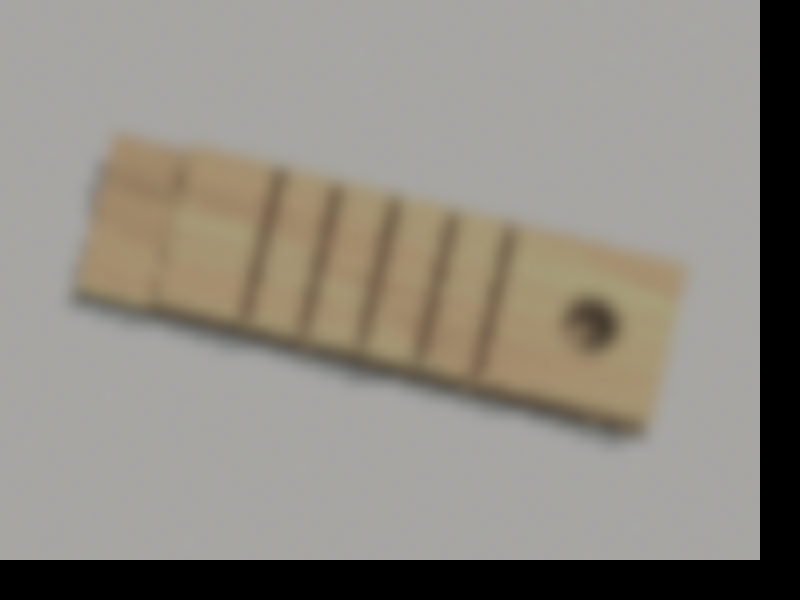

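The long leaf now lies straight on the base, with its hole at about (368.5,190.2) over the base hole. Next I'll take the short leaf.

Request:
{"fn": "move_arm", "kwargs": {"steps": [[[0.1,0,2.6,0,0,0,0.1],[0,0,2.6,0,0,0,0.1],[0,0,0,0,0,0,0.1],[0,0,0,0,0,0,0.3],[0,0,0,0,0,0,0.5],[0,0,0,0,0,0,0.6],[0,0,0,0,0,0,0.6],[0,0,0,0,0,0,0.6]]]}}

```text
clock: 9.75
tool_pos: [0.488, -0.287, -0.0086]
ee_rot: [[0.84, 0.542, 0.002], [0.542, -0.84, -0.001], [0.001, 0.002, -1.0]]
wrist_force: [-0.5, 4.0, 9.5]
width: 0.0449
grasp_force: 59.7
```

```bash
python3 -c "
from h import *
plan(486.5,-287.5,80,32.8-90,.6)
print(ray('top',[368.5,190.25],.045)*1e3)"
```

```text
t 9.75 pos [ 488.  -287.    -8.6] d [-1.5 -0.5 88.6] rot [ 0.1 -0.1  0. ] w 44.9 F [-0.5  4.   9.5] n 2
[[-0.07, -0.01, -4.43, 0.1, -0.0, 0.0, 0.6], [-0.08, -0.01, -4.43, 0.1, -0.0, 0.0, 0.6]]
[[575.92384148 -65.58382048]]
```

Request:
{"fn": "move_arm", "kwargs": {"steps": [[[0,0,-1,0,0,0,0.6],[0,0,-2,0,0,0,0.6],[0,0,-2,0,0,0,0.6],[0,0,0,0,0,0,0.6],[0,0,0,0,0,0,0.6]]]}}

```text
clock: 10.25
tool_pos: [0.4875, -0.2872, 0.0403]
ee_rot: [[0.84, 0.542, 0.002], [0.542, -0.84, -0.001], [0.001, 0.002, -1.0]]
wrist_force: [-0.4, -0.2, -0.4]
width: 0.0344
grasp_force: 0.0
```

```bash
python3 -c "
from h import *
s=env.read_state();print(s['width'],s['tool_pos'],s['wrist_force'],s['grasp_force'])
im=env.snapshot('side');cv2.imwrite('pics/f0.png',im);t=env.snapshot('top');cv2.imwrite('pics/f1.png',t)
o=np.zeros((560,800,3),np.uint8)
o[:,:490]=cv2.resize(im[280:360,265:335],(490,560),interpolation=cv2.INTER_CUBIC)
o[:480,490:800]=cv2.resize(t[190:265,430:478],(310,480),interpolation=cv2.INTER_CUBIC)
cv2.imwrite('pics/f.png',o)"
```

```text
0.03443646051629908 [ 0.48753642 -0.28724807  0.04031883] [-0.42067562 -0.20533528 -0.42331906] 0.0
```

View pics/f.png

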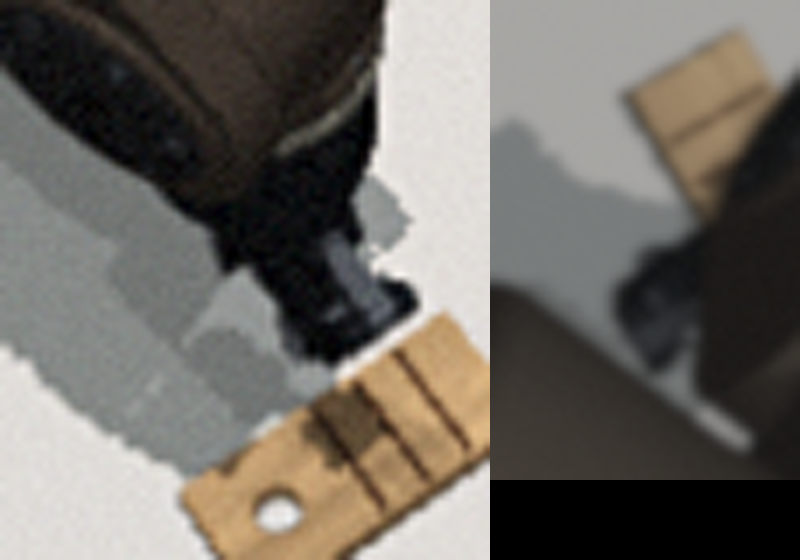

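The grasp slipped. The fingers had held only the top edge, so I need to go deeper (reading about −0.019). I'll re-measure the leaf.

```bash
python3 - <<'E'
from h import *
for f in("side0","f0"):
    im=cv2.imread(f"pics/{f}.png");x,y,w,h=270,300,75,65
    mk=mask(im[y:y+h,x:x+w]);cs,_=cv2.findContours(mk,cv2.RETR_CCOMP,cv2.CHAIN_APPROX_NONE)
    cs=sorted(cs,key=cv2.contourArea,reverse=True);c=cs[0]
    p=px(cv2.approxPolyDP(c,4,True))+[x,y];print(f,cv2.contourArea(c),np.c_[p,ray("side",p,.015)*1e3].round(1).tolist())
    q=px(cv2.boxPoints(cv2.minAreaRect(c)))+[x,y];r=ray("side",q,.015)*1e3;print(r.round(1).tolist(),r.mean(0))
    for c in cs[1:]:
        if cv2.contourArea(c)>200:
            m=cv2.moments(c);q=px([m['m10']/m['m00'],m['m01']/m['m00']])+[x,y];print("hole",ray("side",q,.015)*1e3)
E
```

```text
side0 14920.0 [[317.4, 310.1, 524.2, -237.5], [314.1, 311.1, 515.7, -239.5], [280.4, 335.4, 427.7, -296.8], [281.1, 338.4, 429.3, -304.7], [291.4, 351.6, 453.3, -340.1], [293.9, 351.4, 459.3, -340.0], [328.1, 325.6, 547.8, -281.7], [328.4, 322.9, 549.1, -274.5]]
[[424.8, -298.0], [524.7, -231.4], [552.4, -280.3], [453.9, -343.4]] [ 488.95901192 -288.28891389]
hole [[ 461.51936764 -307.42796692]]
f0 15919.5 [[328.4, 323.9, 548.9, -277.2], [290.4, 349.1, 451.1, -333.7], [290.6, 351.9, 451.4, -340.5], [299.1, 364.4, 470.4, -372.5], [306.9, 364.4, 488.7, -374.0], [339.9, 340.9, 572.9, -323.6], [340.1, 338.4, 574.2, -317.4]]
[[447.8, -335.1], [550.7, -272.9], [577.0, -322.8], [475.8, -381.6]] [ 512.83932988 -328.07930024]
hole [[ 484.52653523 -346.07744375]]
```

```bash
python3 - <<'E'
from h import *
im=cv2.imread("pics/f0.png");x,y,w,h=270,300,90,85
mk=mask(im[y:y+h,x:x+w]);c=max(cv2.findContours(mk,cv2.RETR_EXTERNAL,cv2.CHAIN_APPROX_NONE)[0],key=cv2.contourArea)
p=px(cv2.approxPolyDP(c,4,True))+[x,y];print(np.c_[p,ray("side",p,.015)*1e3].round(1).tolist())
q=px(cv2.boxPoints(cv2.minAreaRect(c)))+[x,y];r=ray("side",q,.015)*1e3;print(r.round(1).tolist(),r.mean(0))
e=r[np.argsort(r[:,0])];print([np.degrees(np.arctan2(*(b-a)[::-1])).round(1) for a,b in((r[0],r[1]),(r[1],r[2]),(r[2],r[3]),(r[3],r[0]))])
E
```

```text
[[328.4, 323.9, 548.9, -277.2], [290.4, 349.1, 451.1, -333.7], [290.6, 351.9, 451.4, -340.5], [301.9, 367.4, 476.5, -380.1], [339.9, 340.9, 572.9, -323.6], [340.1, 338.4, 574.2, -317.4]]
[[447.7, -335.2], [550.4, -272.6], [576.9, -322.5], [475.9, -381.6]] [ 512.73626629 -327.9642505 ]
[np.float64(31.4), np.float64(-62.0), np.float64(-149.7), np.float64(121.3)]
```

```bash
python3 -c "
from h import *
plan(510.2,-327,50,-60,.05)"
```

```text
t 10.35 pos [ 487.1 -286.9   39.1] d [ 23.1 -40.1  10.9] rot [-0.   0.   2.8] w 34.2 F [-0.1  0.1 -1. ] n 1
[[-0.23, 4.62, -1.09, -0.0, 0.0, 2.8, 0.05]]
```

Request:
{"fn": "move_arm", "kwargs": {"steps": [[[-0.1,2.3,-0.9,0,0,1.4,0.05],[-0.1,2.3,-0.2,0,0,1.4,0.05],[0,0,0,0,0,0,0.05],[0,0,0,0,0,0,0.05],[0,0,0,0,0,0,0.05],[0,0,0,0,0,0,0.05]]]}}

```text
clock: 10.95
tool_pos: [0.5096, -0.3263, 0.0499]
ee_rot: [[0.866, 0.501, -0.001], [0.501, -0.866, 0.001], [-0.0, -0.001, -1.0]]
wrist_force: [-0.6, -0.1, 1.0]
width: 0.0812
grasp_force: 0.0
```

```bash
python3 - <<'E'
from h import *
plan(510.2,-327,-19,-60,.05)
# check leaf again in both views (whatever is visible)
for n,(x,y,w,h) in(("side",(270,300,90,85)),("top",(430,180,90,90))):
    im=env.snapshot(n);cv2.imwrite(f"pics/g_{n}.png",im)
    mk=mask(im[y:y+h,x:x+w]);c=max(cv2.findContours(mk,cv2.RETR_EXTERNAL,cv2.CHAIN_APPROX_NONE)[0],key=cv2.contourArea)
    p=px(cv2.approxPolyDP(c,4,True))+[x,y];print(n,ray(n,p,.015).__mul__(1e3).round(1).tolist())
E
```

```text
t 10.95 pos [ 509.6 -326.3   49.9] d [  0.6  -0.7 -68.9] rot [-0.1  0.   0. ] w 81.2 F [-0.6 -0.1  1. ] n 2
[[0.01, 0.05, 3.45, -0.0, 0.0, 0.0, 0.05], [0.01, 0.05, 3.45, -0.0, 0.0, 0.0, 0.05]]
side [[508.7, -301.9], [451.6, -335.0], [451.4, -339.9], [475.9, -379.5], [531.4, -348.7], [525.0, -345.7], [523.7, -324.3]]
top [[570.2, -319.3], [559.3, -296.5], [545.4, -278.8], [500.5, -305.1], [505.6, -323.3], [521.4, -343.6], [542.4, -337.1]]
```

Request:
{"fn": "move_arm", "kwargs": {"steps": [[[0,0.05,2.3,0,0,0,0.1],[0,0,2.3,0,0,0,0.1],[0,0,2.3,0,0,0,0.1],[0,0,0,0,0,0,0.1],[0,0,0,0,0,0,0.1]]]}}

```text
clock: 11.55
tool_pos: [0.5102, -0.3274, -0.0185]
ee_rot: [[0.866, 0.5, -0.0], [0.5, -0.866, 0.0], [-0.0, -0.001, -1.0]]
wrist_force: [0.5, 0.4, 0.4]
width: 0.0769
grasp_force: 0.0
```

Request:
{"fn": "move_arm", "kwargs": {"steps": [[[0,0,0,0,0,0,0.3],[0,0,0,0,0,0,0.5],[0,0,0,0,0,0,0.6],[0,0,0,0,0,0,0.6],[0,0,0,0,0,0,0.6],[0,0,0,0,0,0,0.6]]]}}

```text
clock: 12.15
tool_pos: [0.5108, -0.3279, -0.0171]
ee_rot: [[0.866, 0.5, 0.002], [0.5, -0.866, -0.001], [0.001, 0.002, -1.0]]
wrist_force: [-1.2, 1.9, 8.0]
width: 0.0482
grasp_force: 62.2
```

Request:
{"fn": "move_arm", "kwargs": {"steps": [[[0,0,-1,0,0,0,0.6],[0,0,-3,0,0,0,0.6],[0,0,-4,0,0,0,0.6],[0,0,-4,0,0,0,0.6],[0,0,0,0,0,0,0.6],[0,0,0,0,0,0,0.6]]]}}

```text
clock: 12.75
tool_pos: [0.5104, -0.3276, 0.1028]
ee_rot: [[0.866, 0.5, 0.002], [0.5, -0.866, -0.001], [0.001, 0.002, -1.0]]
wrist_force: [0.7, 0.4, -1.7]
width: 0.0482
grasp_force: 62.2
```

```bash
python3 - <<'E'
from h import *
plan(510.2,-327,100,-60,.6)
s=env.read_state();z=s['tool_pos'][2]+.0171+.015
for n,(x,y,w,h) in(("side",(250,260,120,110)),("top",(430,170,110,110))):
    im=env.snapshot(n);cv2.imwrite(f"pics/i_{n}.png",im)
    mk=mask(im[y:y+h,x:x+w]);cs=sorted(cv2.findContours(mk,cv2.RETR_CCOMP,cv2.CHAIN_APPROX_NONE)[0],key=cv2.contourArea,reverse=True)
    for c in cs[:3]:
        if cv2.contourArea(c)<100: continue
        p=px(cv2.approxPolyDP(c,4,True))+[x,y];print(n,cv2.contourArea(c),(ray(n,p,z)*1e3).round(1).tolist(),"mean",ray(n,px(c).mean(0)+[x,y],z)*1e3)
E
```

```text
t 12.75 pos [ 510.4 -327.6  102.8] d [-0.2  0.6 -2.8] rot [ 0.1 -0.1  0. ] w 48.2 F [ 0.7  0.4 -1.7] n 1
[[0.01, -0.07, 0.28, 0.1, -0.1, 0.0, 0.6]]
side 8900.5 [[499.0, -310.8], [483.0, -316.5], [451.2, -336.6], [476.4, -382.0], [515.6, -358.7], [515.3, -341.0]] mean [[ 485.55606114 -346.32086504]]
side 2868.5 [[552.5, -285.8], [542.4, -302.0], [543.1, -325.4], [547.1, -331.1], [560.6, -334.1], [573.2, -325.8], [574.5, -319.4]] mean [[ 555.91229268 -313.00471597]]
side 546.5 [[476.6, -345.7], [481.7, -341.5], [489.9, -342.3], [493.3, -349.4], [487.6, -354.0], [480.0, -353.9]] mean [[ 484.81972642 -347.9213851 ]]
top 6595.0 [[570.4, -318.9], [546.3, -279.4], [510.2, -299.7], [510.3, -308.7], [521.6, -321.9], [521.1, -327.0], [523.3, -319.7], [530.6, -324.9], [535.2, -338.0], [547.0, -334.3]] mean [[ 537.70912297 -310.75250393]]
```

```bash
python3 -c "
from h import *
plan(583.1,-33.7,60,-13.2,.6)"
```

```text
t 12.85 pos [ 509.8 -327.2  100.7] d [ 73.3 293.5 -40.7] rot [ -0.1  -0.  -46.8] w 48.2 F [ 0.   0.  -1.1] n 7
[[3.0, -3.11, 0.58, -0.0, -0.0, -6.7, 0.6], [3.35, -2.74, 0.58, -0.0, -0.0, -6.7, 0.6], [3.64, -2.33, 0.58, -0.0, -0.0, -6.7, 0.6], [3.89, -1.89, 0.58, -0.0, -0.0, -6.7, 0.6], [4.08, -1.42, 0.58, -0.0, -0.0, -6.7, 0.6], [4.22, -0.94, 0.58, -0.0, -0.0, -6.7, 0.6], [4.3, -0.44, 0.58, -0.0, -0.0, -6.7, 0.6]]
```

Request:
{"fn": "move_arm", "kwargs": {"steps": [[[3.0,-3.1,0.2,0,0,-6.7,0.6],[3.35,-2.75,0.5,0,0,-6.7,0.6],[3.65,-2.3,0.5,0,0,-6.7,0.6],[3.9,-1.9,0.5,0,0,-6.7,0.6],[4.1,-1.4,0.7,0,0,-6.7,0.6],[4.2,-0.95,0.8,0,0,-6.7,0.6],[4.3,-0.45,0.8,0,0,-6.6,0.6],[0,0,0,0,0,0,0.6],[0,0,0,0,0,0,0.6],[0,0,0,0,0,0,0.6]]]}}

```text
clock: 13.85
tool_pos: [0.5832, -0.0346, 0.0607]
ee_rot: [[0.23, 0.973, -0.001], [0.973, -0.23, 0.0], [-0.0, -0.001, -1.0]]
wrist_force: [-0.5, -0.9, -0.4]
width: 0.048
grasp_force: 62.2
```

```bash
python3 -c "
from h import *
plan(583.1,-33.7,27,-13.2,.6)"
```

```text
t 13.85 pos [583.2 -34.6  60.7] d [ -0.1   0.9 -33.7] rot [-0.1  0.  -0.1] w 48.0 F [-0.5 -0.9 -0.4] n 1
[[0.09, -0.03, 3.37, -0.1, 0.0, -0.1, 0.6]]
```

Request:
{"fn": "move_arm", "kwargs": {"steps": [[[0.1,0,2.0,0,0,0,0.6],[0,0,1.0,0,0,0,0.6],[0,0,0.3,0,0,0,0.6],[0,0,0,0,0,0,0.6]]]}}

```text
clock: 14.25
tool_pos: [0.5835, -0.0339, 0.0283]
ee_rot: [[0.23, 0.973, -0.001], [0.973, -0.23, 0.0], [-0.0, -0.001, -1.0]]
wrist_force: [0.2, 0.3, -0.5]
width: 0.0482
grasp_force: 62.2
```

Request:
{"fn": "move_arm", "kwargs": {"steps": [[[0,0,0,0,0,0,0.25],[0,0,0,0,0,0,0.25],[0,0,0,0,0,0,0.25],[0,0,0,0,0,0,0.2],[0,0,-2,0,0,0,0.1],[0,0,-4,0,0,0,0.1],[0,0,-4,0,0,0,0.1],[0,0,-4,0,0,0,0.1]]]}}

```text
clock: 15.05
tool_pos: [0.5835, -0.0329, 0.1698]
ee_rot: [[0.228, 0.974, -0.0], [0.974, -0.228, 0.0], [0.0, -0.0, -1.0]]
wrist_force: [0.7, 0.1, 0.3]
width: 0.0769
grasp_force: 0.0
```

```bash
python3 -c "
from h import *
plan(467.5,231,130,73,.1)"
```

```text
t 15.05 pos [583.5 -32.9 169.8] d [-116.   263.9  -39.8] rot [ -0.   -0.  -86.2] w 76.9 F [0.7 0.1 0.3] n 11
[[2.1, -1.57, 0.36, -0.0, -0.0, -7.8, 0.1], [2.29, -1.27, 0.36, -0.0, -0.0, -7.8, 0.1], [2.44, -0.95, 0.36, -0.0, -0.0, -7.8, 0.1], [2.55, -0.61, 0.36, -0.0, -0.0, -7.8, 0.1], [2.61, -0.25, 0.36, -0.0, -0.0, -7.8, 0.1], [2.62, 0.1, 0.36, -0.0, -0.0, -7.8, 0.1], [2.58, 0.46, 0.36, -0.0, -0.0, -7.8, 0.1], [2.49, 0.81, 0.36, -0.0, -0.0, -7.8, 0.1], [2.36, 1.14, 0.36, -0.0, -0.0, -7.8, 0.1], [2.18, 1.45, 0.36, -0.0, -0.0, -7.8, 0.1], [1.96, 1.73, 0.36, -0.0, -0.0, -7.8, 0.1]]
```

Request:
{"fn": "move_arm", "kwargs": {"steps": [[[3.85,-2.9,0.5,0,0,0,0.1],[3.85,-2.9,1,0,0,0,0.1],[3.85,-2.9,1,0,0,0,0.1],[3.85,-2.9,1,0,0,0,0.1],[3.85,-2.9,1,0,0,0,0.1],[3.85,-2.9,1,0,0,0,0.1],[0,0,0,0,0,0,0.1],[0,0,0,0,0,0,0.1]]]}}

```text
clock: 15.85
tool_pos: [0.4666, 0.2325, 0.1132]
ee_rot: [[0.226, 0.974, -0.0], [0.974, -0.226, -0.0], [-0.0, -0.0, -1.0]]
wrist_force: [-0.0, 0.4, 0.8]
width: 0.0771
grasp_force: 0.0
```

```bash
python3 - <<'E'
from h import *
plan(467.5,231,47,-13.2,.1)
t=env.snapshot("top");s=env.snapshot("side");cv2.imwrite("pics/j1.png",t);cv2.imwrite("pics/j0.png",s)
# hole of stack, top view z=.06; long edges
x,y=345,165
im=t[y:y+55,x:x+45];g=cv2.resize(im,None,fx=4,fy=4,interpolation=cv2.INTER_CUBIC).min(2).astype(int)
yy,xx=np.mgrid[:g.shape[0],:g.shape[1]];q=(px(np.c_[xx.ravel(),yy.ravel()])+[x,y]).reshape(*g.shape,2)
r=np.hypot(q[...,0]-368.3,q[...,1]-190.5);ring=np.median(g[(r>5)&(r<7)]);m=(g<ring-12)&(r<5)
c=q[m].mean(0);print("top hole",c,m.sum()/16,ray("top",c,.06)*1e3)
x,y=305,195;im=s[y:y+80,x:x+55];g=cv2.resize(im,None,fx=4,fy=4,interpolation=cv2.INTER_CUBIC).min(2).astype(int)
yy,xx=np.mgrid[:g.shape[0],:g.shape[1]];q=(px(np.c_[xx.ravel(),yy.ravel()])+[x,y]).reshape(*g.shape,2)
r=np.hypot(q[...,0]-331,q[...,1]-244);ring=np.median(g[(r>5)&(r<7)]);m=(g<ring-12)&(r<5)
c=q[m].mean(0);print("side hole",c,m.sum()/16,ray("side",c,.06)*1e3)
for n,im,(x,y,w,h) in(("top",t,(295,155,90,65)),("side",s,(305,190,55,80))):
    mk=mask(im[y:y+h,x:x+w]);c=max(cv2.findContours(mk,cv2.RETR_EXTERNAL,cv2.CHAIN_APPROX_NONE)[0],key=cv2.contourArea)
    p=px(cv2.approxPolyDP(c,4,True))+[x,y];print(n,(ray(n,p,.06)*1e3).round(1).tolist())
E
```

```text
t 15.85 pos [466.6 232.5 113.2] d [  0.9  -1.5 -66.2] rot [-0.   0.   0.2] w 77.1 F [-0.   0.4  0.8] n 2
[[-0.06, 0.06, 3.31, -0.0, 0.0, 0.1, 0.1], [-0.06, 0.06, 3.31, -0.0, 0.0, 0.1, 0.1]]
top hole [369.4484127  189.58300265] 47.25 [[576.26884362 -65.82434109]]
side hole [332.26626016 243.91412602] 30.75 [[579.13685511 -67.70116189]]
top [[627.0, 79.9], [586.6, 89.5], [581.9, 86.5], [545.2, -75.3], [551.3, -86.0], [590.9, -95.0], [596.3, -92.0], [620.1, 11.7], [618.2, 19.5], [629.4, 75.2]]
side [[586.8, 66.2], [549.6, -79.5], [550.3, -87.7], [560.0, -93.4], [557.6, -97.2], [551.9, -92.7], [552.1, -98.3], [545.0, -102.4], [546.3, -119.0], [587.3, -129.8], [593.3, -104.5], [588.4, -100.1], [582.2, -107.4], [566.4, -96.4], [572.1, -93.8], [581.0, -100.2], [589.4, -97.0], [595.7, -101.6], [632.9, 50.5], [627.9, 57.6]]
```

Holes measured at short leaf (576.3,−65.8), long leaf (575.9,−65.6) and base (575.3,−66.3), so they line up within about 1 mm. I'll grasp the pin.

Request:
{"fn": "move_arm", "kwargs": {"steps": [[[-0.1,0.1,2.2,0,0,0.2,0.1],[0,0,2.2,0,0,0,0.1],[0,0,2.1,0,0,0,0.1],[0,0,0,0,0,0,0.3],[0,0,0,0,0,0,0.5],[0,0,0,0,0,0,0.7],[0,0,0,0,0,0,0.85],[0,0,0,0,0,0,0.85],[0,0,0,0,0,0,0.85],[0,0,0,0,0,0,0.85]]]}}

```text
clock: 16.95
tool_pos: [0.4684, 0.2303, 0.0496]
ee_rot: [[0.232, 0.973, 0.002], [0.973, -0.232, 0.0], [0.001, 0.002, -1.0]]
wrist_force: [0.6, -3.9, 5.6]
width: 0.0222
grasp_force: 58.4
```

Request:
{"fn": "move_arm", "kwargs": {"steps": [[[0,0,-1.5,0,0,0,0.85],[0,0,-3,0,0,0,0.85],[0,0,-3,0,0,0,0.85],[0,0,-1.5,0,0,0,0.85],[0,0,0,0,0,0,0.85],[0,0,0,0,0,0,0.85]]]}}

```text
clock: 17.55
tool_pos: [0.4677, 0.2304, 0.1384]
ee_rot: [[0.232, 0.973, 0.001], [0.973, -0.232, 0.0], [0.001, 0.001, -1.0]]
wrist_force: [-0.3, 0.4, -2.0]
width: 0.0219
grasp_force: 58.8
```

```bash
python3 - <<'E'
from h import *
plan(575.8,-65.9,130,-13.2,.85)
s=env.read_state();print(s['grasp_force'])
im=env.snapshot("side");cv2.imwrite("pics/k0.png",im)
# pin shaft: expected pixels
m,k,d=K('side');R=m['rotation'].T
p=np.array(s['tool_pos']);P=np.array([p+[0,0,.0104-h] for h in(0,.01,.02,.03,.04,.05)])
e=cv2.projectPoints(P,cv2.Rodrigues(R)[0],-R@m['origin'],k,d)[0].reshape(-1,2);print(e.round(1))
g=im.min(2)
for u,v in e: print(int(round(v)),int(round(u))-9,g[int(round(v)),int(round(u))-9:int(round(u))+10])
E
```

```text
t 17.55 pos [467.7 230.4 138.4] d [ 108.1 -296.3   -8.4] rot [ 0.  -0.  -0.2] w 21.9 F [-0.3  0.4 -2. ] n 7
[[-3.76, 2.48, 0.12, 0.0, -0.0, -0.0, 0.85], [-3.76, 2.48, 0.12, 0.0, -0.0, -0.0, 0.85], [-3.76, 2.48, 0.12, 0.0, -0.0, -0.0, 0.85], [-3.76, 2.48, 0.12, 0.0, -0.0, -0.0, 0.85], [-3.76, 2.48, 0.12, 0.0, -0.0, -0.0, 0.85], [-3.77, 2.47, 0.12, 0.0, -0.0, -0.0, 0.85], [-3.77, 2.47, 0.12, 0.0, -0.0, -0.0, 0.85]]
58.8370817899704
[[285.8 148.2]
 [286.1 150.6]
 [286.4 153. ]
 [286.6 155.3]
 [286.9 157.7]
 [287.2 160. ]]
148 277 [170 169 178 174 153 111  57  47  42  47  45  43  33  39  64 139 168 174
 173]
151 277 [173 172 169 174 177 176 157 135 107  60  41  45 101 164 177 175 174 170
 175]
153 277 [168 172 169 173 169 170 174 177 178  95  41  34  94 169 174 173 170 174
 174]
155 278 [172 172 171 171 175 173 180 177 108  50  38  69 165 179 177 174 169 174
 176]
158 278 [156 155 153 135 127 129 124 124  91  47  30  47 161 170 174 174 170 168
 174]
160 278 [120 126 130 124 105 100 102 104 107  98  57  97 167 182 174 177 177 175
 176]
```

Request:
{"fn": "move_arm", "kwargs": {"steps": [[[-3.8,2.5,0.1,0,0,0,0.85],[-3.8,2.5,0.1,0,0,0,0.85],[-3.8,2.5,0.1,0,0,0,0.85],[-3.8,2.5,0.1,0,0,0,0.85],[-3.8,2.5,0.1,0,0,0,0.85],[-3.8,2.45,0.1,0,0,0,0.85],[-3.7,2.4,0.1,0,0,0,0.85],[0,0,0,0,0,0,0.85],[0,0,0,0,0,0,0.85],[0,0,0,0,0,0,0.85]]]}}

```text
clock: 18.6
tool_pos: [0.5745, -0.0667, 0.1305]
ee_rot: [[0.231, 0.973, -0.002], [0.973, -0.231, 0.001], [0.0, -0.002, -1.0]]
wrist_force: [-0.4, -0.6, -0.4]
width: 0.0222
grasp_force: 59.0
```

```bash
python3 - <<'E'
from h import *
plan(575.6,-66.8,110,-13.2,.85)
im=env.snapshot("side");cv2.imwrite("pics/l0.png",im);t=env.snapshot("top");cv2.imwrite("pics/l1.png",t)
cv2.imwrite("pics/l.png",cv2.resize(im[190:265,300:370],None,fx=8,fy=8,interpolation=cv2.INTER_CUBIC))
E
```

```text
t 18.6 pos [574.5 -66.7 130.5] d [  1.1  -0.1 -20.5] rot [-0.1 -0.  -0.2] w 22.2 F [-0.4 -0.6 -0.4] n 1
[[0.01, 0.11, 2.05, -0.1, -0.0, -0.2, 0.85]]
```

View pics/l.png

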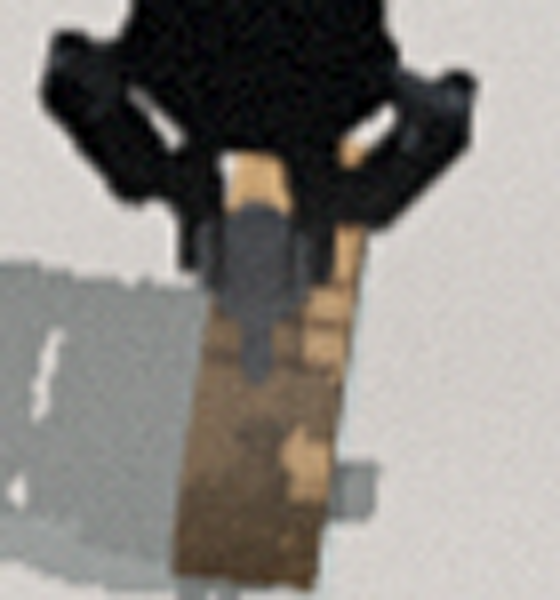

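The pin hangs upright. Its tip is at side pixel (331.7,236.8), and the shaded hole is at about (332.3,243.9). I'll compute the offset.

```bash
python3 -c "
from h import *
print(ray('side',[331.6,236.6],.089)*1e3, ray('side',[332.27,243.91],.06)*1e3)"
```

```text
[[577.65072334 -63.38029692]] [[579.14837863 -67.68862756]]
```

Request:
{"fn": "move_arm", "kwargs": {"steps": [[[-0.1,0.15,1,0,0,-0.1,0.85],[0,0,1.2,0,0,0,0.85],[0,0,1,0,0,0,0.85],[0,0,1,0,0,0,0.85],[0,0,0,0,0,0,0.85],[0,0,0,0,0,0,0.85]]]}}

```text
clock: 19.3
tool_pos: [0.5764, -0.0688, 0.089]
ee_rot: [[0.23, 0.973, -0.0], [0.973, -0.23, 0.0], [0.0, -0.001, -1.0]]
wrist_force: [-0.3, 0.0, -0.6]
width: 0.0228
grasp_force: 59.0
```

Request:
{"fn": "move_arm", "kwargs": {"steps": [[[0,0,0.7,0,0,0,0.85],[0,0,0.7,0,0,0,0.85],[0,0,0.5,0,0,0,0.85],[0,0,0,0,0,0,0.85]]]}}

```text
clock: 19.7
tool_pos: [0.5761, -0.0688, 0.0695]
ee_rot: [[0.23, 0.973, -0.001], [0.973, -0.23, 0.0], [0.0, -0.001, -1.0]]
wrist_force: [0.1, -0.1, -0.4]
width: 0.0224
grasp_force: 59.0
```

Request:
{"fn": "move_arm", "kwargs": {"steps": [[[0,0,0.6,0,0,0,0.85],[0,0,0.6,0,0,0,0.85],[0,0,0.5,0,0,0,0.85],[0,0,0,0,0,0,0.85]]]}}

```text
clock: 20.1
tool_pos: [0.576, -0.0687, 0.0524]
ee_rot: [[0.23, 0.973, -0.002], [0.973, -0.23, 0.0], [0.0, -0.002, -1.0]]
wrist_force: [-2.7, 1.5, -2.1]
width: 0.0222
grasp_force: 58.9
```

Request:
{"fn": "move_arm", "kwargs": {"steps": [[[0,0,0.2,0,0,0,0.85],[0,0,0.1,0,0,0,0.85],[0,0,0.1,0,0,0,0.85],[0,0,0,0,0,0,0.85]]]}}

```text
clock: 20.5
tool_pos: [0.5762, -0.0687, 0.0497]
ee_rot: [[0.23, 0.973, -0.0], [0.973, -0.23, 0.0], [0.0, -0.0, -1.0]]
wrist_force: [-5.5, 2.6, 6.9]
width: 0.0219
grasp_force: 59.7
```

Upward force at 0.0497 means the collar is seated. I'll release slowly and retreat.

Request:
{"fn": "move_arm", "kwargs": {"steps": [[[0,0,0,0,0,0,0.65],[0,0,0,0,0,0,0.5],[0,0,0,0,0,0,0.4],[0,0,0,0,0,0,0.3],[0,0,0,0,0,0,0.2],[0,0,-1,0,0,0,0.2],[0,0,-2,0,0,0,0.2],[0,0,-4,0,0,0,0.2],[0,0,-4,0,0,0,0.2],[5,0,-1,0,0,0,0.2],[5,0,0,0,0,0,0.2],[5,0,0,0,0,0,0.2]]]}}

```text
clock: 21.7
tool_pos: [0.6112, 0.0776, 0.1708]
ee_rot: [[0.231, 0.973, 0.002], [0.973, -0.231, 0.0], [0.001, 0.002, -1.0]]
wrist_force: [1.4, 0.5, -0.2]
width: 0.0684
grasp_force: 0.0
```

Request:
{"fn": "move_arm", "kwargs": {"steps": [[[5,0,0,0,0,0,0.2],[5,0,0,0,0,0,0.2],[0,0,0,0,0,0,0.2],[0,0,0,0,0,0,0.2],[0,0,0,0,0,0,0.2]]]}}

```text
clock: 22.2
tool_pos: [0.6335, 0.1728, 0.1695]
ee_rot: [[0.23, 0.973, -0.0], [0.973, -0.23, -0.0], [-0.0, 0.0, -1.0]]
wrist_force: [1.2, 0.5, -0.3]
width: 0.0685
grasp_force: 0.0
```

```bash
python3 - <<'E'
from h import *
im=env.snapshot("side");t=env.snapshot("top");cv2.imwrite("pics/m0.png",im);cv2.imwrite("pics/m1.png",t)
print(env.read_state()['clock'])
for n,I,(x,y,w,h),th in(("top",t,(350,170,40,40),6),("side",im,(312,215,40,45),6)):
    b=cv2.resize(I[y:y+h,x:x+w],None,fx=4,fy=4,interpolation=cv2.INTER_CUBIC).astype(int)
    m=((b[...,0]-b[...,2]>th)*255).astype(np.uint8)
    c=max(cv2.findContours(m,cv2.RETR_EXTERNAL,cv2.CHAIN_APPROX_NONE)[0],key=cv2.contourArea)
    (u,v),r=cv2.minEnclosingCircle(c);q=px([u,v])+[x,y];bb=cv2.boundingRect(c)
    print(n,q,"r",r/4,"bbox",bb[0]/4+x,bb[1]/4+y,bb[2]/4,bb[3]/4,[(z,(ray(n,q,z)*1e3).round(1).tolist()) for z in(.06,.078,.094)])
    mk=mask(I[155:270,295:385]);c=max(cv2.findContours(mk,cv2.RETR_EXTERNAL,cv2.CHAIN_APPROX_NONE)[0],key=cv2.contourArea)
    p=px(cv2.approxPolyDP(c,5,True))+[295,155];print((ray(n,p,.06)*1e3).round(0).tolist())
m,k,d=K('side');R=m['rotation'].T
print(cv2.projectPoints(np.array([[.5758,-.066,.06],[.5758,-.066,.094]]),cv2.Rodrigues(R)[0],-R@m['origin'],k,d)[0].ravel())
m,k,d=K('top');R=m['rotation'].T
print(cv2.projectPoints(np.array([[.5758,-.066,.06],[.5758,-.066,.094]]),cv2.Rodrigues(R)[0],-R@m['origin'],k,d)[0].ravel())
for f in("0","1"):
    a=cv2.imread(f"pics/{'side' if f=='0' else 'top'}0.png").astype(int);c=(im if f=="0" else t).astype(int)
    # bystander change check in top image boxes
    if f=="1":
        for nm,(X,Y) in dict(mug=(250,127),coaster=(348,122),bowl=(447,124),disp=(135,207),brush=(277,288),whisk=(422,283)).items():
            print(nm,np.abs(a-c)[Y-20:Y+20,X-25:X+25].mean().round(1))
E
```

```text
22.3
top [[370.94882202 188.71433067]] r 5.028458118438721 bbox 366.5 184.5 9.75 9.25 [(0.06, [[578.4, -69.4]]), (0.078, [[576.8, -66.9]]), (0.094, [[575.4, -64.6]])]
[[628.0, 79.0], [588.0, 90.0], [581.0, 86.0], [545.0, -73.0], [551.0, -86.0], [592.0, -96.0], [596.0, -93.0], [620.0, 12.0]]
side [[332.40950584 237.73765945]] r 3.8610646724700928 bbox 329.5 235.0 7.0 6.25 [(0.06, [[581.5, -47.3]]), (0.078, [[580.2, -59.7]]), (0.094, [[579.1, -70.7]])]
[[588.0, 66.0], [550.0, -80.0], [557.0, -93.0], [550.0, -93.0], [546.0, -104.0], [548.0, -120.0], [588.0, -130.0], [632.0, 52.0]]
[330.99311916 243.49390542 331.01176806 236.38540303]
[369.52149496 189.77978487 371.53195762 188.54123283]
mug 49.4
coaster 23.1
bowl 26.0
disp 20.4
brush 62.3
whisk 27.1
```

The pin is home and upright: its head is at (575,−65) at the seated height, and the stack outline is square. I'll hand it in.

```bash
python3 -c "
from cell import env
print(env.close_job())"
```

```text
the job is handed in; nothing more can be done
None
```

I rebuilt the pot stand and handed it in at about 22 s. Both leaves lie in line on the base, and the pin is through them with its collar resting on the short leaf. No verdict came back. The short leaf slipped once and slid about 45 mm before I picked it up again; the arm never went near the other things.

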